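# Tare the beaker on the balance

### The arm

A 6-joint arm with a two-finger parallel gripper is mounted at the origin on a cart in front of the work surface, level with it; the furniture and walls round the work are solid. World frame = base frame: x ahead of the robot, y to its left, z up, the work surface at z = 0. Lengths are in m, angles in degrees, forces in N, time in s.
With the tool pointing down it reaches from about 0.325 to 0.85 m from the base axis. Payload 15.5 kg.
Tool frame: the origin (TCP) lies at the very end of the fingers, on their centre line; the grasp point (between the pads) lies arm.grip_depth behind it (arm.grip_depth is the distance from the TCP to the grasp point, in m); z points along the fingers, y is the line along which they close (so a half turn about z gives the same grasp; the last joint's range is limited). The gripper opens to 91 mm and grips with 3 to 60 N. Pads are 32 mm wide; open, the fingers measure 118 mm over their backs; the gripper's body (76 mm by 178 mm) begins 60 mm behind the grasp point.
Start: joints at [57.783, 28.281, 77.091, -0, 74.628, -5.472], TCP at [0.281, 0.558, 0.214] pointing down, gripper open.
Joint ranges: [-166.48, 166.48], [-47.26, 123.95], [12.59, 153.08], [-70.14, 250.14], [6.76, 159.57], [-176.63, 176.63]. Speed limits (degrees/s): [108.29, 108.29, 147.25, 172.46, 172.46, 172.46].

### API

Orientations are given as a 3x3 rotation matrix whose columns are the frame's x, y, z axes.
In Python, from rig import arm gives the robot as it stands. Calls block until the motion is done:
- arm.move_to(position, orientation): joint-space move of the TCP to a pose.
- arm.move_l(position, orientation=None, feed=0.15): straight line of the TCP; orientation=None keeps the orientation; feed is the mean speed in m/s.
- arm.move_joints(angles): joint-space move.
- arm.grip(opening): finger opening in m; the grip force is fixed at half the most; returns when the fingers have stopped.
- arm.sleep(seconds).
- arm.solve_ik(position, orientation): joint angles nearest the present ones, or None.
- arm.snapshot(name): name is "scene" or "top" or "wrist"; returns the picture (420x560x3 uint8, red, green, blue); there is no depth.
- arm.get_calibration(name): a dict with "intrinsics" (3x3 intrinsics, pixels), "cam_to_world" (4x4, takes a point from camera to world coordinates). Camera axes: x right, y down, z forward; pixel columns grow to the right and rows downward; lengths in m; the calibration is good to about 2 mm. A picture is of the moment at which its call begins: read the wrist's pose just before it. get_calibration takes no time and is no camera call; for the wrist camera it gives the pose at the moment of the call.
A pose or a line that the arm cannot do raises arm.Unreachable and nothing moves.
- arm.sign_off(): hands the job in; it is judged then, once.
Readings, each from a call of its own:
- arm.current_t(): time.
- arm.current_joint_positions(): joint angles.
- arm.current_dq(): joint speeds.
- arm.current_tau(): joint torques, N m.
- arm.current_ee_pos(): TCP position.
- arm.current_tool_rot(): TCP orientation.
- arm.current_force(): force on the tool from outside, world axes, zero at the start.
- arm.current_torque(): the same for the moment, N m.
- arm.current_width(): finger opening in m.
- arm.current_grasp_force(): force on a finger pad.
Only numpy, scipy, OpenCV 4.12 (cv2) and the standard library are available. Lean on these libraries where they do the work, as an engineer would, in place of code of your own. Each camera call takes 0.05 s, during which the arm holds its last target. There are 200 camera calls.

### The job

An empty beaker stands on the pan of the precision balance and its weight is to be tared off before powder is weighed in. Slide the balance's glass top fully shut so that no draught reaches the pan, and only then press the long bar-shaped tare key in the middle of the key row down lightly, let it come up again and take the hand away. Be gentle with the balance, and leave its small keys, the beaker and everything standing around alone.

Things in the scene. Friction and masses are not known exactly. Their poses are not given: they have to be found in the camera images.
- balance: White and grey precision balance with a low glass draught shield, 320 deep x 210 wide x 180 mm high, fast on the bench. Origin: underside, midway across, 170 mm behind its front edge; +x from its front (keys) to its rear, +y its left as the robot sees it. Key panel: x -170 to -46 mm, face at z 48. Display behind the keys: x -106 to -60, up to z 68. Glass chamber: x -45 to 97, up to z 163; rear housing to x 150.
- pan (a point): Centre of the upper face of the round steel pan (88 mm across) inside the glass chamber, 62 mm above the bench.
- top_door (a joint): How far the flat sliding glass top of the draught shield is open, m: 0 = fully shut, at its stop at the front; up to 0.100 = slid open to the rear (balance's +x). It slides with about 1.5 N of friction and stays where it is left.
- door_rib (a point): On the sliding top: centre of the upright rear face of its grey finger rib, a strip 130 mm long across the balance (its y) at the top's front edge, 18 mm high, sloping at the front. The point is 9 mm above the glass, 9 mm below the rib's edge, 170 mm above the bench; shut, it is at x -28 mm in the balance's frame. Fingertips set down behind this face can draw the top shut.
- tare_key (a joint): Travel of the long bar-shaped tare key, m: 0 = up, 0.004 = fully down. It has a spring (1 N to start, 3 N fully down) and comes up by itself; it has registered when 2.5 mm down.
- tare_key_top (a point): Centre of the upper face of the tare key, the long bar (50 mm across the balance x 18 mm front to back) in the middle of the key row, face 6 mm above the panel, pressed straight down.
- small_key1 (a joint): Travel of one of the four small square keys (18 x 18 mm) of the same row, m, 0 = up, 0.004 = down; to be left alone. Its centre is 84 mm to the left (+y) of the tare key's centre.
- small_key2 (a joint): Travel of one of the four small square keys (18 x 18 mm) of the same row, m, 0 = up, 0.004 = down; to be left alone. Its centre is 55 mm to the left (+y) of the tare key's centre.
- small_key3 (a joint): Travel of one of the four small square keys (18 x 18 mm) of the same row, m, 0 = up, 0.004 = down; to be left alone. Its centre is 55 mm to the right (-y) of the tare key's centre.
- small_key4 (a joint): Travel of one of the four small square keys (18 x 18 mm) of the same row, m, 0 = up, 0.004 = down; to be left alone. Its centre is 84 mm to the right (-y) of the tare key's centre.
- beaker: Empty clear beaker, 51 mm across and 63 mm high, loose on the balance's pan; origin at the centre of its underside, z up. To be left alone.
- vial_a: Small vial with a black cap, dark powder in it, 27 mm across x 60 mm high, beside the balance's left side; origin under its centre. To be left alone.
- vial_b: Small vial with a black cap, white powder in it, 27 x 58 mm high, beside the balance's left side; origin under its centre. To be left alone.
- jar_d: Jar with an orange screw cap, 52 mm across x 65 mm high, beside the balance's left side; origin under its centre. To be left alone.
- tweezers_a: Steel tweezers, 18 x 119 x 8 mm, lying flat beside the balance's right side; origin under the centre. To be left alone.
- copper_foil: Standing copper-coloured foil roll, 60 mm across x 84 mm high, to the right of the balance; origin under its centre. To be left alone.
- alu_foil: Standing silvery foil roll, 48 mm across x 102 mm high, to the right of the balance; origin under its centre. To be left alone.
- die_1: Round steel punching die, 42 mm across x 20 mm high, in a parts tray at the left; origin under its centre. To be left alone.
- die_2: Round steel punching die, 36 mm across x 26 mm high, in the same tray; origin under its centre. To be left alone.

How it is judged:
By the outcome, as a careful person would: the job done as asked, in the order asked, and still so for the second after the job is handed in, with the robot touching nothing.
It also fails if it takes over 48 s, if anything falls off the work surface, if the arm or the gripper's body presses on something with over 40 N, if the wrist force passes 120 N, or if a joint passes its speed limit or range.

## Working session

There is one attempt and no reset: what is moved stays moved. The work goes in short steps, each a Python script; the robot and the scene stay as the last script left them, time stands still between calls to the robot, and variables do not carry over. Pictures are saved under pics/ and viewed, at most 10 in all, crops included, and the job is handed in when it is done.

```bash
mkdir -p pics; python3 - <<'E'
from rig import arm
import cv2,numpy as np
for n in("scene","top"):
    im=arm.snapshot(n); cv2.imwrite(f"pics/{n}0.png",im[:,:,::-1])
    c=arm.get_calibration(n); print(n,np.round(c["intrinsics"],1).tolist(),np.round(c["cam_to_world"],3).tolist())
print(arm.grip_depth,arm.current_tool_rot(),arm.current_t())
E
```

```text
scene [[409.2, 0.0, 283.1], [0.0, 409.2, 212.0], [0.0, 0.0, 1.0]] [[0.608, -0.486, 0.628, -0.252], [-0.794, -0.374, 0.479, -0.59], [0.002, -0.79, -0.613, 0.938], [0.0, 0.0, 0.0, 1.0]]
top [[379.4, 0.0, 273.9], [0.0, 379.4, 205.6], [0.0, 0.0, 1.0]] [[-0.01, -0.999, 0.046, 0.488], [-1.0, 0.01, 0.004, 0.042], [-0.005, -0.046, -0.999, 1.509], [0.0, 0.0, 0.0, 1.0]]
0.0188 [[-8.93010719e-01  4.50035083e-01 -5.29737332e-04]
 [ 4.50035390e-01  8.93010260e-01 -9.07664135e-04]
 [ 6.45801684e-05 -1.04895435e-03 -9.99999448e-01]] 0.1
```

View pics/top0.png

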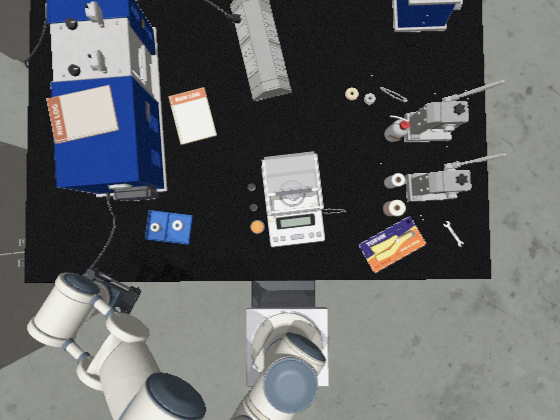

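View pics/scene0.png

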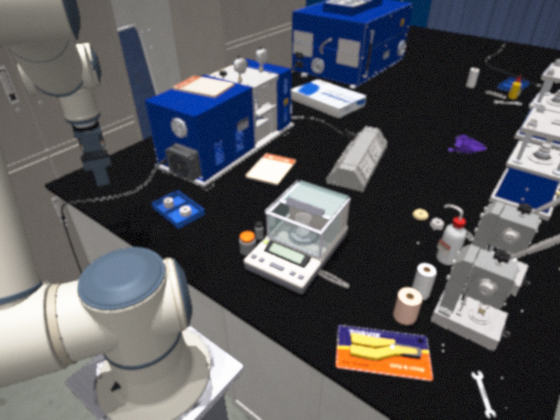

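```bash
python3 - <<'E'
from rig import arm
import cv2,numpy as np
R=np.array([[-1,0,0],[0,1,0],[0,0,-1.]])
p=arm.current_ee_pos(); 
arm.move_to([0.50,-0.03,0.42],R)
print(arm.current_joint_positions(),arm.current_t())
c=arm.get_calibration("wrist"); im=arm.snapshot("wrist")
cv2.imwrite("pics/w1.png",im[:,:,::-1]); np.savez("w1.npz",K=c["intrinsics"],T=c["cam_to_world"])
print(np.round(c["intrinsics"],1).tolist(),np.round(c["cam_to_world"],3).tolist(),arm.current_force())
E
```

```text
[-1.02144086e+01  9.83765155e+00  7.34568892e+01  6.24662757e-03
  9.67290718e+01 -1.00244068e+02] 2.45
[[306.7, 0.0, 278.0], [0.0, 306.7, 212.4], [0.0, 0.0, 1.0]] [[-0.001, 0.963, 0.271, 0.422], [1.0, 0.001, 0.0, -0.03], [0.0, 0.271, -0.963, 0.591], [0.0, 0.0, 0.0, 1.0]] [-0.88792026 -0.23737196  1.16700859]
```

View pics/w1.png

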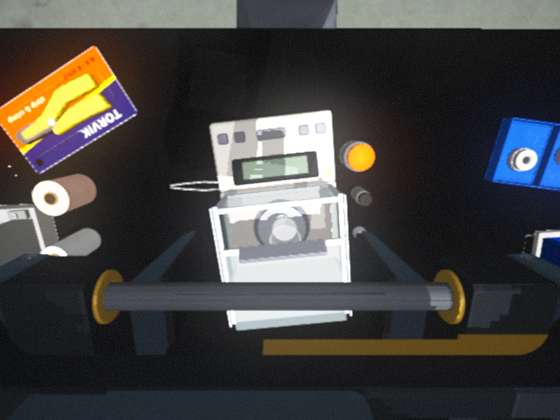

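The wrist view shows the key row at about row 133 with the tare key near (271,133), the display near (275,167), the pan near (284,228) and the grey rib near (284,251). I'll zoom in for accurate pixels.

```bash
python3 - <<'E'
import cv2
im=cv2.imread("pics/w1.png")[100:270,200:370]
im=cv2.resize(im,None,fx=3.5,fy=3.5,interpolation=cv2.INTER_CUBIC); cv2.imwrite("pics/w1c.png",im)
E
```

```text
(no output)
```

View pics/w1c.png

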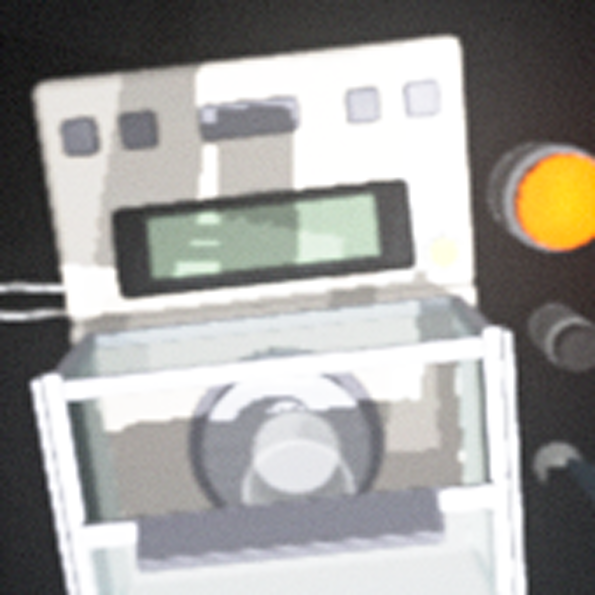

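```bash
cat > h.py <<'E'
import numpy as np
def ray(K,T,uv,z):
    d=T[:3,:3]@np.linalg.solve(K,[*uv,1.]); o=T[:3,3]; return o+d*(z-o[2])/d[2]
E
python3 - <<'E'
import numpy as np
from h import ray
d=np.load("w1.npz"); f=lambda c,z: ray(d["K"],d["T"],(200+(c[0]+.5)/3.5-.5,100+(c[1]+.5)/3.5-.5),z)
ks=np.array([f(c,.054) for c in[(422,98),(363,104),(139,130),(81,135)]]); t=f((250,118),.054)
v=ks[0]-ks[3]; print("keys",ks.round(4).tolist(),"tare",t.round(4),ks.mean(0).round(4),"len",np.linalg.norm(v))
yaw=np.arctan2(-v[0],v[1]); ex=np.array([np.cos(yaw),np.sin(yaw),0]);ey=np.array([-ex[1],ex[0],0]); print("yaw",np.degrees(yaw))
k=(ks.mean(0)+t)/2
rel=lambda p:(round((p-k)@ex,4),round((p-k)@ey,4))
for n,c,z in[("frontL",(460,37),.048),("frontR",(35,82),.048),("pan",(289,440),.062),("dispFL",(408,182),.068),("dispFR",(113,210),.068),
 ("ribLback",(444,540),.179),("ribRback",(140,570),.179),("ribLmid",(443,528),.179),("ribRmid",(137,553),.179),("ribLfront",(436,490),.161),("ribRfront",(137,517),.161),
 ("frameFL",(495,338),.163),("frameFR",(50,390),.163)]:
    p=f(c,z); print(n,p.round(4),rel(p))
E
```

```text
keys [[0.4248, 0.0415, 0.054], [0.4276, 0.0131, 0.054], [0.4399, -0.0954, 0.054], [0.4423, -0.1237, 0.054]] tare [ 0.4342 -0.0415  0.054 ] [ 0.4337 -0.0411  0.054 ] len 0.16610403409503824
yaw 6.039132961292827
frontL [0.3966 0.0594 0.048 ] (np.float64(-0.0265), np.float64(0.1041))
frontR [ 0.4175 -0.1459  0.048 ] (np.float64(-0.0273), np.float64(-0.1023))
pan [ 0.5955 -0.022   0.062 ] (np.float64(0.1627), np.float64(0.0022))
dispFL [0.4636 0.0344 0.068 ] (np.float64(0.0374), np.float64(0.0722))
dispFR [ 0.477  -0.1075  0.068 ] (np.float64(0.0358), np.float64(-0.0704))
ribLback [0.6007 0.0407 0.179 ] (np.float64(0.1745), np.float64(0.064))
ribRback [ 0.6144 -0.0857  0.179 ] (np.float64(0.1748), np.float64(-0.0631))
ribLmid [0.5954 0.0401 0.179 ] (np.float64(0.1691), np.float64(0.0639))
ribRmid [ 0.6067 -0.0867  0.179 ] (np.float64(0.167), np.float64(-0.0633))
ribLfront [0.5855 0.0394 0.161 ] (np.float64(0.1592), np.float64(0.0643))
ribRfront [ 0.598  -0.0886  0.161 ] (np.float64(0.1581), np.float64(-0.0643))
frameFL [0.5187 0.0604 0.163 ] (np.float64(0.095), np.float64(0.0922))
frameFR [ 0.5408 -0.1224  0.163 ] (np.float64(0.0978), np.float64(-0.0918))
```

```bash
cat >> h.py <<'E'
yaw=np.radians(6.04); ex=np.array([np.cos(yaw),np.sin(yaw),0]);ey=np.array([-ex[1],ex[0],0])
k=np.array([.4339,-.0413,0])
R=np.column_stack([-ex,ey,[0,0,-1.]])
P=lambda x,z,y=0.: k+ex*x+ey*y+np.array([0,0,z])   # x,y relative to tare key centre
E
python3 - <<'E'
from rig import arm
from h import *
import cv2
arm.grip(0.0)
arm.move_to(P(.208,.25),R)
arm.sleep(.2); f0=arm.current_force(); print("f0",f0.round(2),arm.current_t())
arm.move_l(P(.208,.185),feed=.1)
arm.move_l(P(.208,.169),feed=.05); print("down",(arm.current_force()-f0).round(2),arm.current_ee_pos().round(4),arm.current_width())
x=.208
while x>.142:
    x-=.006; arm.move_l(P(x,.169),feed=.04)
    f=arm.current_force()-f0; print(round(x,3),round(f@ex,2),round(f[2],2),round(arm.current_t(),2))
    if abs(f[2])>4 or f@ex>7: break
T=arm.get_calibration("wrist"); im=arm.snapshot("wrist"); cv2.imwrite("pics/w2.png",im[:,:,::-1])
np.savez("w2.npz",K=T["intrinsics"],T=T["cam_to_world"])
E
```

```text
f0 [-0.32  0.31 -0.1 ] 4.95
down [ 0.98 -0.17  1.01] [ 0.6406 -0.0194  0.1687] 0.00020974494438573342
0.202 -0.22 -0.52 6.52
0.196 0.81 0.49 6.82
0.19 1.12 -0.14 7.12
0.184 0.1 0.69 7.42
0.178 0.57 0.63 7.72
0.172 -0.08 0.97 8.02
0.166 0.77 0.94 8.32
0.16 0.52 -0.57 8.62
0.154 0.61 0.71 8.92
0.148 -0.08 0.46 9.22
0.142 0.81 0.48 9.52
```

View pics/w2.png

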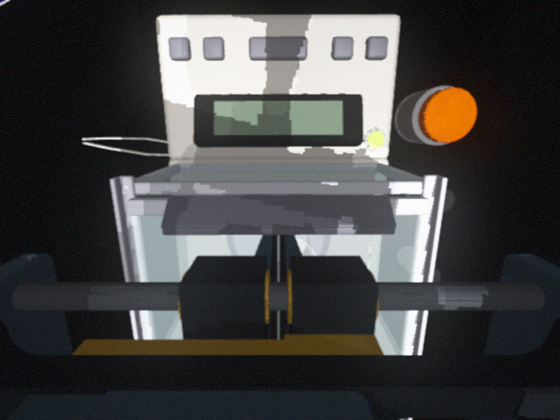

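The rib (cols 163–395, rows 196–233) has come forward with the fingers behind it, and a gap remains to the front frame bar (row 187). I'll keep pulling in small steps until the stop is felt.

```bash
python3 - <<'E'
from rig import arm
from h import *
import cv2
d=np.load("w2.npz"); p=ray(d["K"],d["T"],(279,233.5),.179); print("rib rel",(p-k)@ex)
f0=np.array([-.1,.3,.2]); x=.142
F=lambda: np.mean([(arm.current_force()-f0) for _ in range(4) if arm.sleep(.02) is None],0)
while x>.112:
    x-=.002; arm.move_l(P(x,.169),feed=.04)
    f=F(); print(round(x,3),round(f@ex,2),round(f[2],2),round((arm.current_ee_pos()-k)@ex,4),round(arm.current_t(),2))
    if abs(f[2])>5 or f@ex>5: break
im=arm.snapshot("wrist"); cv2.imwrite("pics/w3.png",im[:,:,::-1])
T=arm.get_calibration("wrist"); np.savez("w3.npz",K=T["intrinsics"],T=T["cam_to_world"])
E
```

```text
return _methods._mean(a, axis=axis, dtype=dtype,
  ret = ret.dtype.type(ret / rcount)
Traceback (most recent call last):
ValueError: matmul: Input operand 0 does not have enough dimensions (has 0, gufunc core with signature (n?,k),(k,m?)->(n?,m?) requires 1)
```

```bash
python3 - <<'E'
from rig import arm
from h import *
import cv2
f0=np.array([-.1,.3,.2]); x=.140
def F():
    s=[]
    for _ in range(4): arm.sleep(.02); s.append(arm.current_force()-f0)
    return np.mean(s,0)
while x>.112:
    f=F(); print(round(x,4),f.round(2),round(f@ex,2),round((arm.current_ee_pos()-k)@ex,4),round(arm.current_t(),2))
    if abs(f[2])>5 or f@ex>4: break
    x-=.0015; arm.move_l(P(x,.169),feed=.03)
im=arm.snapshot("wrist"); cv2.imwrite("pics/w3.png",im[:,:,::-1])
T=arm.get_calibration("wrist"); np.savez("w3.npz",K=T["intrinsics"],T=T["cam_to_world"])
E
```

```text
0.14 [ 0.01 -0.59 -0.12] -0.05 0.1399 9.95
0.1385 [ 0.32 -0.38 -0.59] 0.28 0.1384 10.27
0.137 [-0.05 -0.43 -0.37] -0.09 0.1369 10.58
0.1355 [ 0.46 -0.67 -0.43] 0.39 0.1354 10.9
0.134 [ 0.06 -0.61  0.1 ] -0.0 0.1339 11.22
0.1325 [ 1.77  0.55 -0.98] 1.82 0.1326 11.53
0.131 [10.61  2.37 -5.47] 10.81 0.1325 11.85
```

View pics/w3.png

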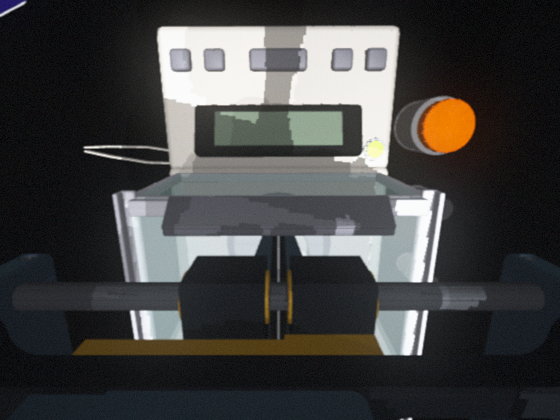

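Contact at the stop: the rib is against the front bar and the force jumps to 10.8 N at rel 0.1325, which matches the shut position. Next I back off, lift, and go to the key.

```bash
python3 - <<'E'
from rig import arm
from h import *
import cv2
d=np.load("w3.npz"); p=ray(d["K"],d["T"],(278,59.5),.054)-k; print("key off",(p@ex).round(4),(p@ey).round(4))
arm.move_l(P(.140,.169),feed=.04)
arm.move_l(P(.140,.25)); 
T=arm.get_calibration("wrist"); im=arm.snapshot("wrist"); cv2.imwrite("pics/w4.png",im[:,:,::-1])
arm.move_l(P(-.001,.25),feed=.2); arm.move_l(P(-.001,.075)); arm.move_l(P(-.001,.059),feed=.04); arm.sleep(.2)
def F(n=8):
    s=[]
    for _ in range(n): arm.sleep(.02); s.append(arm.current_force())
    return np.mean(s,0)
f0=F(15); z=.059; print(f0.round(2))
while z>.0465:
    z-=.0005; arm.move_l(P(-.001,z),feed=.02)
    f=F()-f0; print(round(z,4),f.round(2),round(arm.current_ee_pos()[2],4),round(arm.current_t(),2))
    if f[2]>2.9: break
E
```

```text
key off 0.0008 -0.0002
[ 0.28 -0.09  0.07]
0.0585 [-0.42  0.12  0.1 ] 0.0585 16.57
0.058 [-0.18  0.13  0.25] 0.058 16.96
0.0575 [-0.32  0.13 -0.32] 0.0575 17.34
0.057 [-0.33 -0.18  0.6 ] 0.057 17.73
0.0565 [-0.4   0.1  -0.09] 0.0565 18.11
0.056 [-0.47 -0.03 -0.07] 0.056 18.49
0.0555 [-0.31 -0.07 -0.23] 0.0555 18.88
0.055 [-0.34 -0.1   0.09] 0.055 19.26
0.0545 [-0.28  0.35  0.05] 0.0545 19.64
0.054 [-0.27  0.06  0.88] 0.054 20.02
0.0535 [0.   0.06 1.16] 0.0535 20.41
0.053 [0.22 0.23 1.5 ] 0.053 20.79
0.0525 [ 0.14 -0.27  1.68] 0.0525 21.18
0.052 [0.37 0.12 1.81] 0.052 21.56
0.0515 [0.23 0.36 2.24] 0.0515 21.94
0.051 [0.35 0.11 2.54] 0.051 22.32
0.0505 [0.44 0.02 2.71] 0.0505 22.71
0.05 [-0.26  0.41  8.36] 0.0501 23.09
```

View pics/w4.png

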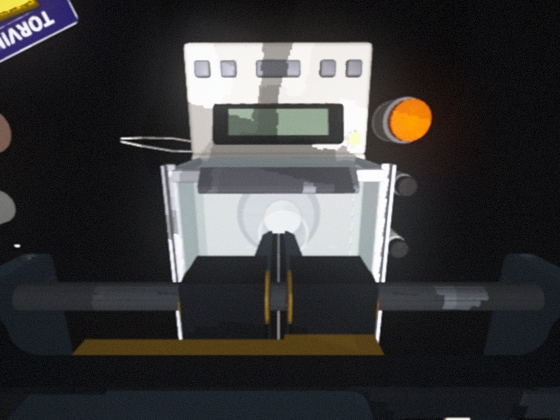

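The key bottomed after 4 mm with a clean spring curve, and the door stands shut with its rib against the front bar (rows 168–192). Now I release the key, retreat and check.

```bash
python3 - <<'E'
from rig import arm
from h import *
import cv2
arm.move_l(P(-.001,.062),feed=.04); arm.move_l(P(-.001,.25)); arm.move_l([.50,-.03,.42],feed=.25)
T=arm.get_calibration("wrist"); im=arm.snapshot("wrist")
c=cv2.resize(im[100:270,200:370],None,fx=3.5,fy=3.5,interpolation=cv2.INTER_CUBIC)
cv2.imwrite("pics/w5.png",c[:,:,::-1]); np.savez("w5.npz",K=T["intrinsics"],T=T["cam_to_world"]); print(arm.current_t())
E
```

```text
25.875
```

View pics/w5.png

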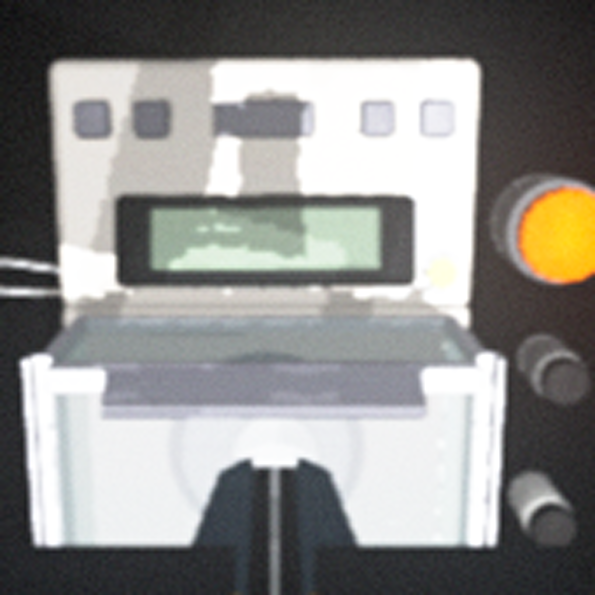

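The rib (crop cols 103–425, rear edge at row 416) sits at the front of the chamber, and the keys are up and undisturbed. One numeric check before handing in.

```bash
python3 - <<'E'
from rig import arm
from h import *
d=np.load("w5.npz"); p=ray(d["K"],d["T"],(200+265/3.5,100+416.5/3.5-.5),.179)-k; r=p@ex; print("opening",r-.115)
if abs(r-.115)<.004: print(arm.sign_off())
E
```

```text
opening -0.002454520033584276
the job is handed in; nothing more can be done
None
```

The glass top was pulled shut to its front stop, then the tare key was pressed its full 4 mm (8.4 N at the bottom) and released, the hand was withdrawn clear, and the job was handed in at about 26 s of the 48 s allowed.

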